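# Refill the vial rack beside the microscope

## Task

One of the three pockets of the metal rack already holds a blue-capped amber vial: leave that one in its place. Put the two spare blue-capped vials standing on the bench into the two empty pockets, one in each, upright and fully down, setting them down rather than dropping them. The white-capped vials and the big blue-capped bottle are not for the rack.

Things in the scene. Friction and masses are not known exactly. Their poses are not given: they have to be found in the camera images.
- rack: aluminium rack fixed to the bench, 70 (x) by 200 (y) by 28 mm high, with three square pockets in a row along its y axis, at y = -64, 0 and +64 mm (x = 0). Each pocket is 46 mm wide both ways, open at the top, with a dark flat floor 6 mm above the bench (22 mm deep). One pocket, any of the three, starts with a vial in it; the other two are empty. Origin: centre of its underside; z up
- seated: amber glass vial with a blue screw cap, 30 mm diameter and 75 mm tall (cap: top 16 mm, 28 mm diameter), about 60 g, upright and loose. Origin: centre of its underside; z up its axis. It starts already standing in one of the rack's pockets, and stays there
- spare_a: amber glass vial with a blue screw cap, 30 mm diameter and 75 mm tall (cap: top 16 mm, 28 mm diameter), about 60 g, upright and loose. Origin: centre of its underside; z up its axis. Spare: it starts standing on the bench, among other vials of the same shape and size with white caps, which are not wanted
- spare_b: amber glass vial with a blue screw cap, 30 mm diameter and 75 mm tall (cap: top 16 mm, 28 mm diameter), about 60 g, upright and loose. Origin: centre of its underside; z up its axis. Spare: it starts standing on the bench, among other vials of the same shape and size with white caps, which are not wanted
There are look-alikes about, which are no part of the job. Of the things shaped like the rack, the aluminium one is meant.

How it is judged:
By the outcome, as a careful person would: the job done as asked, in the order asked, and still so for the second after the job is handed in, with the robot touching nothing.
It also fails if it takes over 53 s, if anything falls off the work surface, if the arm or the gripper's body presses on something with over 40 N, if the wrist force passes 120 N, or if a joint passes its speed limit or range.

## Robot

A 6-joint arm with a two-finger parallel gripper is mounted at the origin on the work surface. World frame = base frame: x ahead of the robot, y to its left, z up, the work surface at z = 0. Lengths are in m, angles in rad, forces in N, time in s.
With the tool pointing down it reaches from about 0.275 to 0.825 m from the base axis. Payload 4.9 kg.
Tool frame: the origin (TCP) lies at the very end of the fingers, on their centre line; the grasp point (between the pads) lies 19 mm behind it; z points along the fingers, y is the line along which they close (so a half turn about z gives the same grasp; the last joint's range is limited). The gripper opens to 85 mm and grips with 20 to 120 N. Pads are 22 mm wide; open, the fingers measure 114 mm over their backs; the gripper's body (76 mm by 85 mm) begins 54 mm behind the grasp point. The pads swing forward as they close: fully open they stand 13 mm farther back than shut.
Start: joints at [1.132, 0.326, -0.193, 1.052, 0, 1.437], TCP at [0.165, 0.525, 0.231] pointing down, gripper open.
Joint ranges: [-2.65, 2.65], [-0.97, 1.79], [-1.3, 1.35], [-1.93, 2.1], [-1.47, 1.37], [-3.14, 3.14]. Speed limits (rad/s): [2.57, 2.57, 3.14, 3.14, 3.14, 3.14].

## Interface

Orientations are given as a rotation vector (axis times angle).
In Python, from cell import robot gives the robot as it stands. The module is installed in compiled form; this text tells all that it offers.
- The arm moves only by the tool play_rows, never from a script. Its argument "commands" is a list of rows, each a list of 2 entries, a list of its own where there are three numbers: the shift along the tool's x, y, z in cm, then the turn, a rotation vector about the tool's x, y, z in rad. In form: [[[x, y, z], [rx, ry, rz]], ...]. A call has 1 to 12 rows; each row shifts and turns the commanded pose from where the row before left it, along the tool's axes as they then stand; what a row does not reach is not made up. A row lasts 1/12 s, in which the tool goes at most 41.7 mm and 7.16 degrees, less where a joint would pass 70% of its speed; a pose out of reach is approached as far as the arm can. A call with a gripper value outside its range is refused whole. "gripper" is the closure, from 0 (fully open) to 1 (shut), set as the call begins (left out, the last holds). The fingers move at their own pace and stop on an object; "force" is the grip in N (left out, the last holds). Time passes only in rows, so rows that do not move let the fingers close. It gives the time, the measured TCP pose, the force, the opening and the grip force at its end, in the units of the state.
- robot.observe(): the state, without advancing time (a new reading comes with each control period).
- robot.snapshot(name): name is "scene" or "side" or "wrist"; returns a dict with "pixels" (400x640x3 uint8, red, green, blue), "depth" (400x640 float32, m along the optical axis (not along the pixel's ray), 0 where there is no reading), "camera_matrix" (3x3 intrinsics, pixels), "camera_from_world" (4x4, takes a point from world to camera coordinates). Camera axes: x right, y down, z forward; pixel columns grow to the right and rows downward; lengths in m; the calibration is good to about 2 mm. The wrist camera is an equidistant fisheye: a pixel r from the principal point sees the ray r / f radians off the axis. A picture is of the moment at which its call begins.
- robot.sign_off(): hands the job in; it is judged then, once.
Trained networks look in the newest picture that a camera, given by its name, has taken for a name from the list of things; names that differ only in an ending like _2 or _b are one class to them, and where a whole thing is asked for, a point or a joint stands for the part that bears it (a point fixed in the world has none). Each returns a list of dicts, best first, with "p" (0 to 1); they miss things now and then, are a little off and sometimes report something else, mostly with a low value. They report only what shows in the picture. A call takes as long as a camera call. They do not tell look-alikes from the thing itself.
- robot.silhouettes(camera, name): "mask" (400x640 bool, what is visible of it) and "location" ([column, row] in pixels, amid what is visible of it).
The state is a dict: "t": time; "joints": joint angles; "dq": joint speeds; "tau": joint torques, N m; "eef_pos": TCP position; "tcp_rot": TCP orientation; "wrist_force": force on the tool from outside, world axes, zero at the start; "torque": the same for the moment, N m; "grip_width": opening from 0.0 (shut) to 1.0 (fully open); "grasp_force": force on a finger pad.
Only numpy, scipy, OpenCV 4.12 (cv2) and the standard library are available. Lean on these libraries where they do the work, as an engineer would, in place of code of your own. Each camera call takes 0.05 s, during which the arm holds its last target. There are 200 camera calls.

## Working session

There is one attempt and no reset: what is moved stays moved. The work goes in short steps, Python scripts to look and compute and a tool call to move; the robot and the scene stay as the last step left them, time stands still between calls to the robot, and variables do not carry over. Pictures are saved under pics/ and viewed, at most 10 in all, crops included, and the job is handed in when it is done.

Besides the shell and the picture viewer there is one more tool, called after ">>>" as name([rows], argument=value, ...), one row to a line, values as JSON. play_rows: Moves the arm, as the interface text tells. Its arguments: {"type":"object","properties":{"commands":{"type":"array","items":{"type":"array"}},"gripper":{"type":"number"},"force":{"type":"number"}},"required":["commands"]}

```bash
mkdir -p pics
cat > h.py <<'E'
import numpy as np, cv2
from cell import robot
def world(s,mask):
    K=s["camera_matrix"];T=np.linalg.inv(s["camera_from_world"])
    v,u=np.nonzero(mask&(s["depth"]>0));d=s["depth"][v,u]
    p=np.c_[(u-K[0,2])/K[0,0]*d,(v-K[1,2])/K[1,1]*d,d]
    return p@T[:3,:3].T+T[:3,3],u,v
E
python3 - <<'E'
from h import *
ims=[]
for c in("scene","side"):
    s=robot.snapshot(c);np.savez(f"{c}.npz",**s)
    cv2.imwrite(f"pics/{c}.png",s["pixels"][:,:,::-1])
    for n in("spare_a","rack"):
        for r in robot.silhouettes(c,n):
            P,u,v=world(s,r["mask"])
            if len(P)<5: continue
            z=np.percentile(P[:,2],97);top=P[P[:,2]>z-.006]
            col=s["pixels"][v,u][P[:,2]>z-.006].mean(0).astype(int)
            print(c,n,round(r["p"],2),np.round(r["location"]),"top",np.round((top.min(0)+top.max(0))/2,3),np.round(top.max(0)-top.min(0),3),col)
print(robot.observe())
E
```

```text
scene spare_a 0.8 [221. 245.] top [ 0.63  -0.093  0.076] [0.027 0.026 0.007] [ 81  90 116]
scene spare_a 0.61 [263. 178.] top [ 0.431 -0.11   0.076] [0.029 0.028 0.008] [ 68  81 113]
scene spare_a 0.49 [329. 217.] top [0.478 0.082 0.081] [0.028 0.026 0.007] [ 64  79 114]
scene rack 0.95 [359. 242.] top [0.475 0.146 0.03 ] [0.089 0.205 0.009] [138 135 124]
scene rack 0.61 [442. 179.] top [0.233 0.261 0.03 ] [0.079 0.2   0.009] [120  73  79]
side spare_a 0.87 [411. 198.] top [ 0.626 -0.096  0.075] [0.023 0.027 0.007] [ 27  82 143]
side spare_a 0.86 [336. 223.] top [ 0.429 -0.111  0.075] [0.026 0.029 0.007] [ 32  87 149]
side rack 0.8 [307. 176.] top [0.473 0.144 0.029] [0.087 0.206 0.008] [156 155 146]
side rack 0.61 [215. 177.] top [0.234 0.26  0.029] [0.074 0.206 0.008] [155  83 101]
{'t': 0.3, 'joints': array([ 1.13183127e+00,  3.26472914e-01, -1.92935026e-01,  1.05195347e+00,
        1.18139796e-06,  1.43663405e+00]), 'dq': array([ 2.62391326e-04, -2.06759441e-03,  2.81427300e-03,  1.77678780e-03,
        7.59426764e-05,  6.49764523e-04]), 'tau': array([ 6.95468061e-04, -4.42912602e+01,  2.62303823e+01,  8.93924385e-03,
       -4.27927637e-05,  6.83106478e-07]), 'eef_pos': array([0.16495438, 0.52450408, 0.23100472]), 'tcp_rot': array([-4.76907412e-01, -3.10502050e+00,  8.50872361e-04]), 'wrist_force': array([ 0.65097622, -0.92783514,  0.56780812]), 'torque': array([-0.0101031 , -0.01270742, -0.02514121]), 'grasp_force': 0.0, 'grip_width': 1.001650052818368}
```

View pics/scene.png

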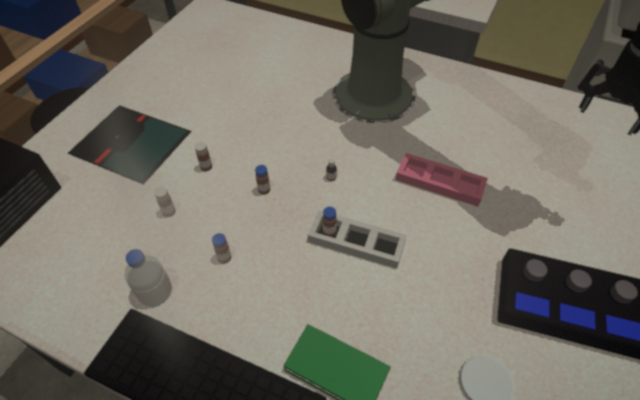

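View pics/side.png

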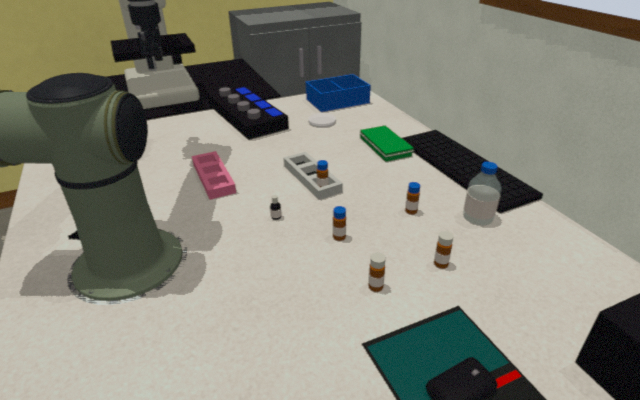

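The aluminium rack is at (357,240) and the pink look-alike rack at (442,179). These could be taken for a spare: blue-capped vials at (263,178) and (221,247), the seated vial at (329,220), white-capped vials at (204,156) and (165,200), the big bottle at (148,278), and a small dark bottle at (331,170). I choose the two blue-capped vials standing on the bench. Next I'll check them in one crop and fit the rack yaw.

Run:
```python
from h import *
from scipy.spatial.transform import Rotation as R
for c in("scene","side"):
    s=dict(np.load(c+".npz"))
    P,u,v=world(s,np.ones((400,640),bool))
    m=(abs(P[:,0]-.475)<.07)&(abs(P[:,1]-.146)<.13)&(P[:,2]>.02)&(P[:,2]<.036)
    r=cv2.minAreaRect(P[m,:2].astype(np.float32));print(c,r,np.median(P[m,2]))
    for x,y in((.431,-.11),(.628,-.094),(.476,.082)):
        m=(np.hypot(P[:,0]-x,P[:,1]-y)<.03)&(P[:,2]>.045)
        print(c,cv2.minEnclosingCircle(P[m,:2].astype(np.float32)), P[m,2].max())
    m=(P[:,2]>.03)&(P[:,2]<.3)&(P[:,0]>.3)&(P[:,0]<.75)&(abs(P[:,1])<.35)
    img=np.zeros((90,140),np.uint8);img[((P[m,0]-.3)*200).astype(int).clip(0,89),((P[m,1]+.35)*200).astype(int)]=1
    n,l,st,ce=cv2.connectedComponentsWithStats(img)
    print([(round(ce[i][1]/200+.3,3),round(ce[i][0]/200-.35,3),int(st[i][4])) for i in range(1,n) if st[i][4]>3])
s=dict(np.load("scene.npz"));cv2.imwrite("pics/crop.png",cv2.resize(s["pixels"][130:310,130:420,::-1],None,fx=2.6,fy=2.6))
print(R.from_rotvec([-.4769,-3.105,.0008]).as_matrix().round(3))
```

```text
scene ((0.47346794605255127, 0.14485058188438416), (0.07418857514858246, 0.2008490115404129), 6.179595947265625) 0.028508271017048947
scene ((0.4323444664478302, -0.10906717926263809), 0.015572890639305115) 0.07991279174829646
scene ((0.6303695440292358, -0.09321460872888565), 0.015653900802135468) 0.08008054223666561
scene ((0.4778738021850586, 0.08305391669273376), 0.015129906125366688) 0.08485799566805352
[(np.float64(0.329), np.float64(0.019), 24), (np.float64(0.427), np.float64(-0.277), 36), (np.float64(0.429), np.float64(-0.111), 38), (np.float64(0.472), np.float64(0.121), 63), (np.float64(0.468), np.float64(0.197), 116), (np.float64(0.489), np.float64(0.06), 43), (np.float64(0.446), np.float64(0.092), 8), (np.float64(0.476), np.float64(0.081), 37), (np.float64(0.579), np.float64(-0.276), 39), (np.float64(0.628), np.float64(-0.095), 38), (np.float64(0.723), np.float64(0.218), 346), (np.float64(0.736), np.float64(-0.169), 40)]
side ((0.4731396436691284, 0.14410774409770966), (0.07329809665679932, 0.2035527378320694), 5.245097637176514) 0.028480900479691706
side ((0.4312651157379
[... 285 characters left out ...]
(0.013), 23), (np.float64(0.424), np.float64(-0.279), 36), (np.float64(0.428), np.float64(-0.114), 38), (np.float64(0.432), np.float64(0.211), 9), (np.float64(0.434), np.float64(0.159), 5), (np.float64(0.47), np.float64(0.175), 28), (np.float64(0.446), np.float64(0.092), 30), (np.float64(0.473), np.float64(0.076), 36), (np.float64(0.471), np.float64(0.234), 8), (np.float64(0.505), np.float64(0.06), 11), (np.float64(0.507), np.float64(0.103), 6), (np.float64(0.576), np.float64(-0.279), 39), (np.float64(0.625), np.float64(-0.1), 38), (np.float64(0.722), np.float64(0.212), 266), (np.float64(0.734), np.float64(-0.185), 68)]
[[-0.954  0.3   -0.   ]
 [ 0.3    0.954 -0.   ]
 [ 0.    -0.001 -1.   ]]
```

View pics/crop.png

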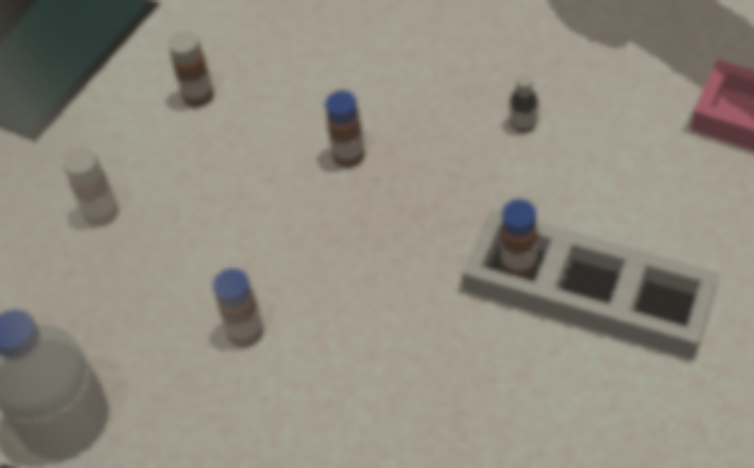

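The crop shows blue caps on amber vials at crop (342,128) and (236,310), which are the two spares. The middle and right pockets are empty, and the seated vial is at the left. Moving to the spare at about (0.432, -0.110).

>>> play_rows([
  [[-2.22, -2.63, 0], [0, 0, 0]],
  [[-2.22, -2.63, 0], [0, 0, 0]],
  [[-2.22, -2.63, 0], [0, 0, 0]],
  [[-2.22, -2.63, 0], [0, 0, 0]],
  [[-2.22, -2.63, 0], [0, 0, 0]],
  [[-2.22, -2.63, 0], [0, 0, 0]],
  [[-2.22, -2.63, 0], [0, 0, 0]],
  [[-2.22, -2.63, 0], [0, 0, 0]],
  [[-2.22, -2.63, 0], [0, 0, 0]],
  [[-2.22, -2.63, 0], [0, 0, 0]],
], gripper=0)

```text
t: 1.13
eef_pos: [0.2981, 0.2057, 0.2315]
tcp_rot: [0.476, 3.105, 0.001]
wrist_force: [1.1, -0.2, 0.6]
grip_width: 1.001
grasp_force: 0.0
```

>>> play_rows([
  [[-2.22, -2.63, 0], [0, 0, 0]],
  [[-2.22, -2.63, 0], [0, 0, 0]],
  [[-2.22, -2.63, 0], [0, 0, 0]],
  [[-2.22, -2.63, 0], [0, 0, 0]],
  [[-2.22, -2.63, 0], [0, 0, 0]],
  [[-2.22, -2.63, 0], [0, 0, 0]],
  [[-2.22, -2.63, 0], [0, 0, 0]],
  [[-2.22, -2.63, 0], [0, 0, 0]],
  [[-2.22, -2.63, 0], [0, 0, 0]],
  [[-2.22, -2.63, 0], [0, 0, 0]],
])

```text
t: 1.97
eef_pos: [0.4311, -0.1122, 0.2314]
tcp_rot: [0.478, 3.105, 0.0]
wrist_force: [0.4, 0.9, -0.2]
grip_width: 1.001
grasp_force: 0.0
```

>>> play_rows([
  [[0, 0, 0.6], [0, 0, 0.1166]],
  [[0, 0, 0.6], [0, 0, 0.1166]],
  [[0, 0, 0.6], [0, 0, 0.1166]],
  [[0, 0, 0.6], [0, 0, 0.1166]],
  [[0, 0, 0.6], [0, 0, 0.1166]],
  [[0, 0, 0.6], [0, 0, 0.1166]],
  [[0, 0, 0.6], [0, 0, 0.1166]],
  [[0, 0, 0.6], [0, 0, 0.1166]],
  [[0, 0, 0.6], [0, 0, 0.1166]],
  [[0, 0, 0.6], [0, 0, 0.1166]],
  [[0, 0, 0], [0, 0, 0]],
  [[0, 0, 0], [0, 0, 0]],
])

```text
t: 2.97
eef_pos: [0.4305, -0.1102, 0.1712]
tcp_rot: [-2.104, -2.332, 0.0]
wrist_force: [-0.6, 0.0, 0.6]
grip_width: 1.002
grasp_force: 0.0
```

```bash
cat >> h.py <<'E'
from scipy.spatial.transform import Rotation as R
def to(x,y,z=None):
    o=robot.observe();M=R.from_rotvec(o["tcp_rot"]).as_matrix()
    p=o["eef_pos"];d=np.array([x,y,p[2] if z is None else z])-p
    print("t",o["t"],"pos",p.round(4),"yaw y-axis",np.degrees(np.arctan2(M[1,1],M[0,1])).round(2),"tilt",M[:,2].round(3),"shift cm",(M.T@d*100).round(2),"w",o["grip_width"],"gf",o["grasp_force"],"F",o["wrist_force"].round(1))
E
python3 - <<'E'
from h import *
to(.4318,-.1105,.031)
s=robot.snapshot("wrist");np.savez("w.npz",**s);cv2.imwrite("pics/w1.png",s["pixels"][:,:,::-1])
E
```

```text
t 2.9667 pos [ 0.4305 -0.1102  0.1712] yaw y-axis 5.9 tilt [-0.001  0.    -1.   ] shift cm [-0.04  0.14 14.02] w 1.0016349563671583 gf 0.0 F [-0.6  0.   0.6]
```

View pics/w1.png

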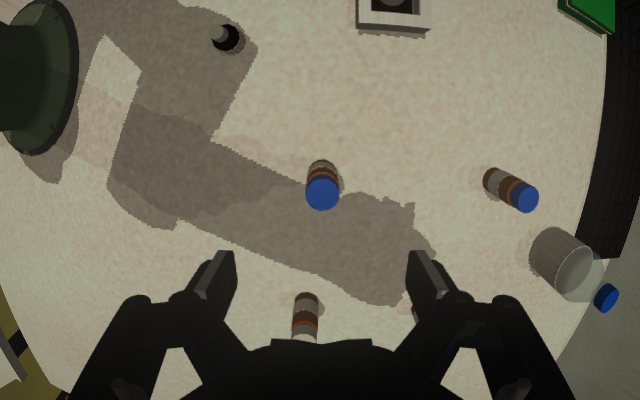

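The wrist view shows the blue cap at (322,192), centred between the fingers (225 to 418). Descending and gripping.

>>> play_rows([
  [[0, 0.14, 1.6], [0, 0, 0]],
  [[0, 0, 1.6], [0, 0, 0]],
  [[0, 0, 1.6], [0, 0, 0]],
  [[0, 0, 1.5], [0, 0, 0]],
  [[0, 0, 1.5], [0, 0, 0]],
  [[0, 0, 1.5], [0, 0, 0]],
  [[0, 0, 1.5], [0, 0, 0]],
  [[0, 0, 1.2], [0, 0, 0]],
  [[0, 0, 1.0], [0, 0, 0]],
  [[0, 0, 1.0], [0, 0, 0]],
  [[0, 0, 0], [0, 0, 0]],
  [[0, 0, 0], [0, 0, 0]],
])

```text
t: 4.02
eef_pos: [0.4321, -0.1102, 0.0314]
tcp_rot: [-2.106, -2.331, 0.0]
wrist_force: [-0.0, -0.1, -0.0]
grip_width: 1.002
grasp_force: 0.0
```

>>> play_rows([
  [[0, 0, 0], [0, 0, 0]],
  [[0, 0, 0], [0, 0, 0]],
  [[0, 0, 0], [0, 0, 0]],
  [[0, 0, 0], [0, 0, 0]],
  [[0, 0, 0], [0, 0, 0]],
  [[0, 0, 0], [0, 0, 0]],
  [[0, 0, 0], [0, 0, 0]],
  [[0, 0, 0], [0, 0, 0]],
  [[0, 0, 0], [0, 0, 0]],
  [[0, 0, 0], [0, 0, 0]],
  [[0, 0, 0], [0, 0, 0]],
  [[0, 0, 0], [0, 0, 0]],
], gripper=1, force=30)

```text
t: 5.02
eef_pos: [0.4324, -0.1104, 0.0317]
tcp_rot: [2.107, 2.329, 0.0]
wrist_force: [-1.8, 0.5, 6.6]
grip_width: 0.339
grasp_force: 30.3
```

Run:
```python
from h import *
to(.467,.208,.14)
```

```text
t 5.0167 pos [ 0.4324 -0.1104  0.0317] yaw y-axis 5.74 tilt [ 0.001 -0.    -1.   ] shift cm [ 31.33   6.63 -10.84] w 0.3385440653930554 gf 30.313129127025604 F [-1.8  0.5  6.6]
```

>>> play_rows([
  [[0, 0, -0.5], [0, 0, 0]],
  [[0, 0, -1.0], [0, 0, 0]],
  [[0, 0, -1.5], [0, 0, 0]],
  [[0, 0, -2.0], [0, 0, 0]],
  [[0, 0, -2.0], [0, 0, 0]],
  [[0, 0, -2.0], [0, 0, 0]],
  [[0, 0, -2.0], [0, 0, 0]],
  [[0, 0, -1.5], [0, 0, 0]],
  [[0, 0, -1.0], [0, 0, 0]],
  [[0, 0, -0.5], [0, 0, 0]],
])

```text
t: 5.85
eef_pos: [0.4328, -0.1104, 0.1729]
tcp_rot: [2.106, 2.328, 0.001]
wrist_force: [0.5, -0.1, -1.7]
grip_width: 0.34
grasp_force: 29.8
```

>>> play_rows([
  [[1.4, 0.3, 0], [0, 0, 0]],
  [[2.9, 0.63, 0], [0, 0, 0]],
  [[2.9, 0.63, 0], [0, 0, 0]],
  [[2.9, 0.63, 0], [0, 0, 0]],
  [[2.9, 0.63, 0], [0, 0, 0]],
  [[2.9, 0.63, 0], [0, 0, 0]],
  [[2.9, 0.63, 0], [0, 0, 0]],
  [[2.9, 0.63, 0], [0, 0, 0]],
  [[2.9, 0.63, 0], [0, 0, 0]],
  [[2.9, 0.63, 0], [0, 0, 0]],
  [[2.4, 0.5, 0], [0, 0, 0]],
  [[1.4, 0.3, 0], [0, 0, 0]],
])

```text
t: 6.85
eef_pos: [0.4678, 0.2105, 0.1707]
tcp_rot: [-2.104, -2.332, 0.0]
wrist_force: [0.9, -0.5, -0.8]
grip_width: 0.338
grasp_force: 29.8
```

>>> play_rows([
  [[0, 0, 2.0], [0, 0, 0]],
  [[0, 0, 2.0], [0, 0, 0]],
  [[0, 0, 1.5], [0, 0, 0]],
  [[0, 0, 1.0], [0, 0, 0]],
  [[0, 0, 0], [0, 0, 0]],
  [[0, 0, 0], [0, 0, 0]],
  [[0, 0, 0], [0, 0, 0]],
])

```text
t: 7.43
eef_pos: [0.4688, 0.2081, 0.1069]
tcp_rot: [2.108, 2.329, 0.001]
wrist_force: [-0.4, -0.6, -1.3]
grip_width: 0.34
grasp_force: 29.8
```

Run:
```python
from h import *
to(.467,.208,.0377)
s=robot.snapshot("side");cv2.imwrite("pics/s2.png",cv2.resize(s["pixels"][100:240,220:420,::-1],None,fx=3,fy=3))
P,u,v=world(s,np.ones((400,640),bool))
m=(np.hypot(P[:,0]-.467,P[:,1]-.208)<.035)&(P[:,2]<.095)&(P[:,2]>.04);Q=P[m]
for a in(.055,.065,.075,.085):
    q=Q[abs(Q[:,2]-a)<.005]
    if len(q)>4: print(a,len(q),np.round([q.min(0),q.max(0)],3).tolist())
print(Q[:,2].min() if len(Q) else None)
```

```text
t 7.4333 pos [0.4688 0.2081 0.1069] yaw y-axis 5.72 tilt [ 0.001  0.    -1.   ] shift cm [ 0.01 -0.18  6.92] w 0.3401036112277868 gf 29.83341336250305 F [-0.4 -0.6 -1.3]
0.075 13 [[0.453, 0.19, 0.076], [0.477, 0.212, 0.08]]
0.085 33 [[0.452, 0.193, 0.08], [0.477, 0.212, 0.09]]
0.07640925987778802
```

View pics/s2.png

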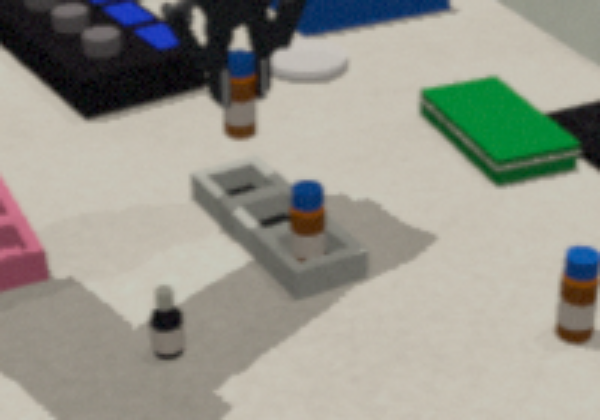

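The vial is upright in the grip at crop (240,95), above the far pocket at (240,187). Lowering it.

>>> play_rows([
  [[0, -0.17, 1.2], [0, 0, 0]],
  [[0, 0, 1.2], [0, 0, 0]],
  [[0, 0, 0.9], [0, 0, 0]],
  [[0, 0, 0.8], [0, 0, 0]],
  [[0, 0, 0.7], [0, 0, 0]],
  [[0, 0, 0.6], [0, 0, 0]],
  [[0, 0, 0.5], [0, 0, 0]],
  [[0, 0, 0.4], [0, 0, 0]],
  [[0, 0, 0.3], [0, 0, 0]],
  [[0, 0, 0.2], [0, 0, 0]],
  [[0, 0, 0], [0, 0, 0]],
  [[0, 0, 0], [0, 0, 0]],
])

```text
t: 8.48
eef_pos: [0.4667, 0.2079, 0.0384]
tcp_rot: [2.108, 2.33, 0.0]
wrist_force: [-0.4, -0.5, -0.3]
grip_width: 0.342
grasp_force: 29.8
```

Run:
```python
from h import *
to(.467,.208,.0375)
```

```text
t 8.4833 pos [0.4667 0.2079 0.0384] yaw y-axis 5.73 tilt [ 0.  0. -1.] shift cm [0.01 0.04 0.09] w 0.34153134697222287 gf 29.828786551952362 F [-0.4 -0.5 -0.3]
```

>>> play_rows([
  [[0, 0, 0.05], [0, 0, 0]],
  [[0, 0, 0.04], [0, 0, 0]],
  [[0, 0, 0], [0, 0, 0]],
  [[0, 0, 0], [0, 0, 0]],
])

```text
t: 8.82
eef_pos: [0.4668, 0.2079, 0.0377]
tcp_rot: [2.107, 2.33, 0.001]
wrist_force: [-0.2, -0.4, 2.9]
grip_width: 0.338
grasp_force: 30.2
```

Contact at 2.9 N, so the vial is on the pocket floor. Releasing and rising.

>>> play_rows([
  [[0, 0, 0], [0, 0, 0]],
  [[0, 0, 0], [0, 0, 0]],
  [[0, 0, 0], [0, 0, 0]],
  [[0, 0, 0], [0, 0, 0]],
  [[0, 0, 0], [0, 0, 0]],
  [[0, 0, 0], [0, 0, 0]],
  [[0, 0, 0], [0, 0, 0]],
  [[0, 0, 0], [0, 0, 0]],
  [[0, 0, 0], [0, 0, 0]],
  [[0, 0, 0], [0, 0, 0]],
], gripper=0)

```text
t: 9.65
eef_pos: [0.4665, 0.2078, 0.0374]
tcp_rot: [2.108, 2.33, -0.0]
wrist_force: [-0.1, 0.5, -0.9]
grip_width: 1.0
grasp_force: 0.0
```

>>> play_rows([
  [[0, 0, -0.5], [0, 0, 0]],
  [[0, 0, -1.0], [0, 0, 0]],
  [[0, 0, -1.5], [0, 0, 0]],
  [[0, 0, -2.0], [0, 0, 0]],
  [[0, 0, -2.0], [0, 0, 0]],
  [[0, 0, -2.0], [0, 0, 0]],
  [[0, 0, -2.0], [0, 0, 0]],
  [[0, 0, -1.5], [0, 0, 0]],
  [[0, 0, -1.0], [0, 0, 0]],
  [[0, 0, 0], [0, 0, 0]],
])

```text
t: 10.48
eef_pos: [0.4681, 0.2083, 0.1752]
tcp_rot: [2.106, 2.328, 0.006]
wrist_force: [0.3, -0.2, 0.7]
grip_width: 0.999
grasp_force: 0.0
```

Run:
```python
from h import *
to(.629,-.095)
s=robot.snapshot("side");P,u,v=world(s,np.ones((400,640),bool))
for x,y in((.467,.208),(.629,-.095),(.477,.082)):
    m=(np.hypot(P[:,0]-x,P[:,1]-y)<.03)&(P[:,2]>.045)&(P[:,2]<.095)
    print(cv2.minEnclosingCircle(P[m,:2].astype(np.float32)),P[m,2].max())
```

```text
t 10.4833 pos [0.4681 0.2083 0.1752] yaw y-axis 5.73 tilt [ 0.005  0.001 -1.   ] shift cm [-3.179e+01  1.298e+01  3.000e-02] w 0.9994636386315993 gf 0.0 F [ 0.3 -0.2  0.7]
((0.4640406370162964, 0.20563334226608276), 0.0156395323574543) 0.08374313363691133
((0.6286773681640625, -0.09630583971738815), 0.015782054513692856) 0.07966519415563922
((0.4760318994522095, 0.07993213832378387), 0.015593239106237888) 0.0845147202425498
```

The first vial is seated. Going to the second spare.

>>> play_rows([
  [[-1.6, 0.65, 0], [0, 0, 0]],
  [[-2.8, 1.15, 0], [0, 0, 0]],
  [[-2.8, 1.15, 0], [0, 0, 0]],
  [[-2.8, 1.15, 0], [0, 0, 0]],
  [[-2.8, 1.15, 0], [0, 0, 0]],
  [[-2.8, 1.15, 0], [0, 0, 0]],
  [[-2.8, 1.15, 0], [0, 0, 0]],
  [[-2.8, 1.15, 0], [0, 0, 0]],
  [[-2.8, 1.15, 0], [0, 0, 0]],
  [[-2.8, 1.15, 0], [0, 0, 0]],
  [[-2.8, 1.15, 0], [0, 0, 0]],
  [[-2.2, 0.83, 0], [0, 0, 0]],
])

```text
t: 11.53
eef_pos: [0.6275, -0.0977, 0.1707]
tcp_rot: [-2.108, -2.327, 0.002]
wrist_force: [0.7, 0.8, 1.1]
grip_width: 1.002
grasp_force: 0.0
```

>>> play_rows([
  [[0, 0, 1.5], [0, 0, 0]],
  [[0, 0, 1.5], [0, 0, 0]],
  [[0, 0, 1.0], [0, 0, 0]],
  [[0, 0, 0], [0, 0, 0]],
  [[0, 0, 0], [0, 0, 0]],
])

```text
t: 11.95
eef_pos: [0.6264, -0.0951, 0.1311]
tcp_rot: [-2.105, -2.328, 0.002]
wrist_force: [-0.3, 0.2, 0.5]
grip_width: 1.003
grasp_force: 0.0
```

Run:
```python
from h import *
to(.6297,-.095,.031)
s=robot.snapshot("wrist");cv2.imwrite("pics/w2.png",s["pixels"][:,:,::-1])
```

```text
t 11.95 pos [ 0.6264 -0.0951  0.1311] yaw y-axis 5.75 tilt [-0.003  0.001 -1.   ] shift cm [-0.03  0.36 10.01] w 1.0027605291666501 gf 0.0 F [-0.3  0.2  0.5]
```

View pics/w2.png

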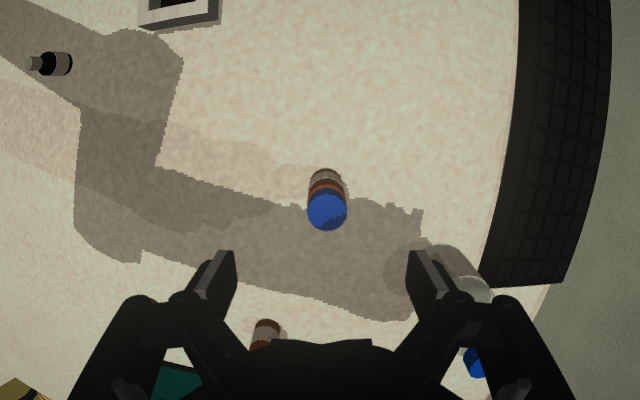

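The cap is at (327,212), slightly right of the finger midpoint (321), which matches the 3.6 mm shift. The bottle, behind the right finger at about (460,270), is about 9 cm clear by the depth map. Descending.

>>> play_rows([
  [[0, 0.35, 0.8], [0, 0, 0]],
  [[0, 0, 1.2], [0, 0, 0]],
  [[0, 0, 1.2], [0, 0, 0]],
  [[0, 0, 1.2], [0, 0, 0]],
  [[0, 0, 1.2], [0, 0, 0]],
  [[0, 0, 1.2], [0, 0, 0]],
  [[0, 0, 1.2], [0, 0, 0]],
  [[0, 0, 1.0], [0, 0, 0]],
  [[0, 0, 0.6], [0, 0, 0]],
  [[0, 0, 0.4], [0, 0, 0]],
  [[0, 0, 0], [0, 0, 0]],
  [[0, 0, 0], [0, 0, 0]],
])

```text
t: 13.0
eef_pos: [0.6311, -0.0953, 0.0325]
tcp_rot: [2.108, 2.33, 0.0]
wrist_force: [0.5, -0.2, 0.3]
grip_width: 1.0
grasp_force: 0.0
```

>>> play_rows([
  [[0, 0, 0], [0, 0, 0]],
  [[0, 0, 0], [0, 0, 0]],
  [[0, 0, 0], [0, 0, 0]],
  [[0, 0, 0], [0, 0, 0]],
  [[0, 0, 0], [0, 0, 0]],
  [[0, 0, 0], [0, 0, 0]],
  [[0, 0, 0], [0, 0, 0]],
  [[0, 0, 0], [0, 0, 0]],
  [[0, 0, 0], [0, 0, 0]],
  [[0, 0, 0], [0, 0, 0]],
  [[0, 0, 0], [0, 0, 0]],
  [[0, 0, 0], [0, 0, 0]],
], gripper=1, force=30)

```text
t: 14.0
eef_pos: [0.631, -0.0954, 0.0328]
tcp_rot: [2.107, 2.329, 0.0]
wrist_force: [-1.7, -0.3, 5.5]
grip_width: 0.339
grasp_force: 30.0
```

Run:
```python
from h import *
to(.473,.145,.14)
```

```text
t 14.0 pos [ 0.631  -0.0954  0.0328] yaw y-axis 5.73 tilt [ 0. -0. -1.] shift cm [ 25.49 -13.32 -10.73] w 0.3392713901984094 gf 30.007073879241943 F [-1.7 -0.3  5.5]
```

>>> play_rows([
  [[0, 0, -0.5], [0, 0, 0]],
  [[0, 0, -1.0], [0, 0, 0]],
  [[0, 0, -1.5], [0, 0, 0]],
  [[0, 0, -2.0], [0, 0, 0]],
  [[0, 0, -2.0], [0, 0, 0]],
  [[0, 0, -2.0], [0, 0, 0]],
  [[0, 0, -2.0], [0, 0, 0]],
  [[0, 0, -1.5], [0, 0, 0]],
  [[0, 0, -1.0], [0, 0, 0]],
  [[0, 0, -0.5], [0, 0, 0]],
])

```text
t: 14.83
eef_pos: [0.6318, -0.0954, 0.1744]
tcp_rot: [2.106, 2.328, 0.002]
wrist_force: [0.2, -0.3, -0.7]
grip_width: 0.342
grasp_force: 29.6
```

>>> play_rows([
  [[1.2, -0.65, 0], [0, 0, 0]],
  [[2.4, -1.25, 0], [0, 0, 0]],
  [[2.4, -1.25, 0], [0, 0, 0]],
  [[2.4, -1.25, 0], [0, 0, 0]],
  [[2.4, -1.25, 0], [0, 0, 0]],
  [[2.4, -1.25, 0], [0, 0, 0]],
  [[2.4, -1.25, 0], [0, 0, 0]],
  [[2.4, -1.25, 0], [0, 0, 0]],
  [[2.4, -1.25, 0], [0, 0, 0]],
  [[2.4, -1.25, 0], [0, 0, 0]],
  [[1.7, -0.9, 0], [0, 0, 0]],
  [[1.0, -0.5, 0], [0, 0, 0]],
])

```text
t: 15.83
eef_pos: [0.471, 0.1467, 0.1718]
tcp_rot: [-2.104, -2.331, 0.002]
wrist_force: [-1.2, -0.5, -0.2]
grip_width: 0.341
grasp_force: 29.7
```

>>> play_rows([
  [[0, 0, 1.5], [0, 0, 0]],
  [[0, 0, 1.5], [0, 0, 0]],
  [[0, 0, 1.0], [0, 0, 0]],
  [[0, 0, 0], [0, 0, 0]],
  [[0, 0, 0], [0, 0, 0]],
  [[0, 0, 0], [0, 0, 0]],
])

```text
t: 16.33
eef_pos: [0.4737, 0.1449, 0.1327]
tcp_rot: [2.108, 2.329, 0.0]
wrist_force: [0.6, 0.6, -0.8]
grip_width: 0.342
grasp_force: 29.7
```

Run:
```python
from h import *
to(.473,.1448,.0387)
s=robot.snapshot("side");cv2.imwrite("pics/s3.png",cv2.resize(s["pixels"][60:240,220:420,::-1],None,fx=3,fy=3))
```

```text
t 16.3333 pos [0.4737 0.1449 0.1327] yaw y-axis 5.7 tilt [ 0. -0. -1.] shift cm [-0.   -0.07  9.4 ] w 0.3423173718066661 gf 29.698395431041718 F [ 0.6  0.6 -0.8]
```

View pics/s3.png

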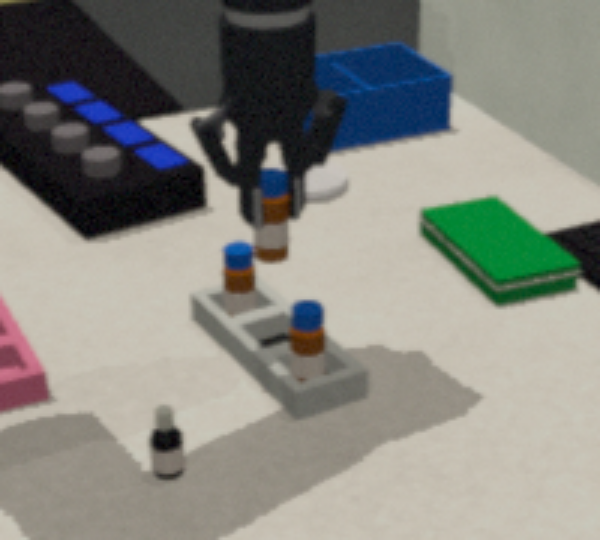

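The held vial is upright at (272,215), over the middle pocket (270,335). The first vial is seated at (238,275). Lowering.

>>> play_rows([
  [[0, -0.07, 1.4], [0, 0, 0]],
  [[0, 0, 1.5], [0, 0, 0]],
  [[0, 0, 1.3], [0, 0, 0]],
  [[0, 0, 1.1], [0, 0, 0]],
  [[0, 0, 1.0], [0, 0, 0]],
  [[0, 0, 0.8], [0, 0, 0]],
  [[0, 0, 0.7], [0, 0, 0]],
  [[0, 0, 0.6], [0, 0, 0]],
  [[0, 0, 0.5], [0, 0, 0]],
  [[0, 0, 0.3], [0, 0, 0]],
  [[0, 0, 0.1], [0, 0, 0]],
  [[0, 0, 0], [0, 0, 0]],
])

```text
t: 17.38
eef_pos: [0.4724, 0.1451, 0.0393]
tcp_rot: [-2.108, -2.33, 0.0]
wrist_force: [-0.5, -0.5, -1.2]
grip_width: 0.341
grasp_force: 29.7
```

>>> play_rows([
  [[0, 0, 0.05], [0, 0, 0]],
  [[0, 0, 0], [0, 0, 0]],
  [[0, 0, 0], [0, 0, 0]],
])

```text
t: 17.63
eef_pos: [0.4727, 0.1452, 0.0391]
tcp_rot: [2.107, 2.329, 0.001]
wrist_force: [-1.1, 0.3, -0.5]
grip_width: 0.338
grasp_force: 29.7
```

>>> play_rows([
  [[0, 0, 0.05], [0, 0, 0]],
  [[0, 0, 0.03], [0, 0, 0]],
  [[0, 0, 0], [0, 0, 0]],
  [[0, 0, 0], [0, 0, 0]],
])

```text
t: 17.97
eef_pos: [0.4727, 0.1452, 0.0387]
tcp_rot: [2.107, 2.329, 0.001]
wrist_force: [-2.1, -0.4, 5.3]
grip_width: 0.342
grasp_force: 30.3
```

Contact at 5.3 N. Releasing and retreating.

>>> play_rows([
  [[0, 0, 0], [0, 0, 0]],
  [[0, 0, 0], [0, 0, 0]],
  [[0, 0, 0], [0, 0, 0]],
  [[0, 0, 0], [0, 0, 0]],
  [[0, 0, 0], [0, 0, 0]],
  [[0, 0, 0], [0, 0, 0]],
  [[0, 0, 0], [0, 0, 0]],
  [[0, 0, 0], [0, 0, 0]],
  [[0, 0, 0], [0, 0, 0]],
  [[0, 0, 0], [0, 0, 0]],
], gripper=0)

```text
t: 18.8
eef_pos: [0.4724, 0.1451, 0.038]
tcp_rot: [-2.108, -2.33, 0.0]
wrist_force: [0.6, -0.7, -0.0]
grip_width: 0.996
grasp_force: 0.0
```

>>> play_rows([
  [[0, 0, -0.5], [0, 0, 0]],
  [[0, 0, -1.0], [0, 0, 0]],
  [[0, 0, -1.5], [0, 0, 0]],
  [[0, 0, -2.0], [0, 0, 0]],
  [[0, 0, -2.0], [0, 0, 0]],
  [[0, 0, -2.0], [0, 0, 0]],
  [[0, 0, -2.0], [0, 0, 0]],
  [[0, 0, -1.5], [0, 0, 0]],
  [[0, 0, -1.0], [0, 0, 0]],
  [[0, 0, 0], [0, 0, 0]],
  [[0, 0, 0], [0, 0, 0]],
  [[0, 0, 0], [0, 0, 0]],
])

```text
t: 19.8
eef_pos: [0.4718, 0.145, 0.1724]
tcp_rot: [-2.107, -2.329, 0.001]
wrist_force: [-0.1, -0.1, 0.4]
grip_width: 1.0
grasp_force: 0.0
```

Run:
```python
from h import *
s=robot.snapshot("side");P,u,v=world(s,np.ones((400,640),bool))
for x,y in((.467,.208),(.473,.145),(.477,.082)):
    m=(np.hypot(P[:,0]-x,P[:,1]-y)<.03)&(P[:,2]>.045)&(P[:,2]<.095)
    print(cv2.minEnclosingCircle(P[m,:2].astype(np.float32)),P[m,2].max())
cv2.imwrite("pics/s4.png",cv2.resize(s["pixels"][60:240,220:420,::-1],None,fx=3,fy=3))
```

```text
((0.46238669753074646, 0.20637330412864685), 0.01595054380595684) 0.0842628120075608
((0.46875086426734924, 0.14456990361213684), 0.01600833795964718) 0.08442413074285504
((0.47634342312812805, 0.08036009222269058), 0.01674181967973709) 0.08393791877982282
```

View pics/s4.png

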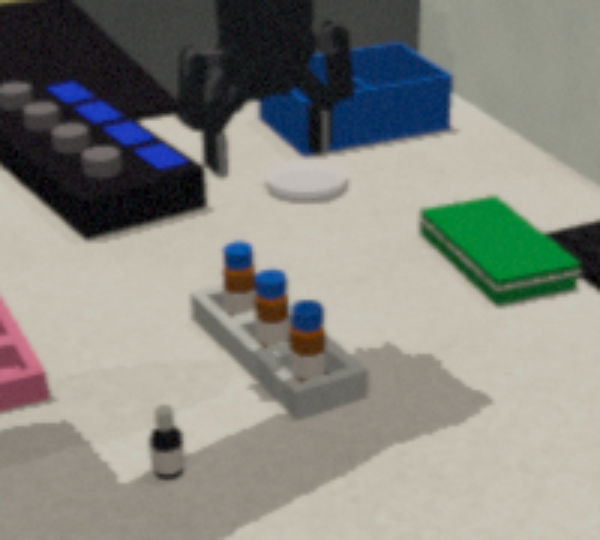

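All three vials stand upright in the rack at (238,275), (271,305) and (307,340), with equal top heights of about 84 mm. The gripper is clear, so I'm handing in.

```bash
python3 -c "
from cell import robot
print(robot.sign_off())"
```

```text
the job is handed in; nothing more can be done
None
```

Both spare blue-capped vials now stand upright and fully down in the two empty pockets of the aluminium rack, the seated vial stayed in its pocket, and the job was handed in at about 20 s.

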